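Hang up the dip basket and cover the tub

TASK

Lift the perforated basket out of the round steel tub and hang it by its arched handle on the hook of the post, hanging free. Then take the loose cover from the sloping tray and set it gently on the tub, without dropping it, so that it sits seated and level all round the rim. Leave the stock bin, the can and the spanner where they are.

Things in the scene. Friction and masses are not known exactly. Their poses are not given: they have to be found in the camera images.
- basket: Loose round perforated basket, 0.22 kg, 90 mm across, 70 mm high, standing in the tub. Origin: centre of underside, z up. Its bail of 8 mm wire lies in its y-z plane: up from the rim at y = -42 and +42 mm to height 112 mm, then sloping in to an apex on the axis at 140 mm; the hook passes under the apex along x, from either side. Above the apex an upright black grip 18 x 18 mm, 142 to 192 mm up.
- basket_grip (a point): Point inside the black grip on the basket's axis, 172 mm above its underside: hold it here from above, closing along the basket's x or y. Axes as the basket's.
- basket_bail (a point): Underside of the bail's apex, on the basket's axis, 136 mm above its underside. This point rests on the hook. Axes as the basket's.
- hook: Slotted post with a hook, fixed to the bench left or right of the tub. Origin: on the bench below the hook's low point, z up. The 30 mm square post, 210 mm high, is at x = +85 mm on a 10 mm base plate. From its top a 10 mm round bar runs to -x, slightly down to its low point at x = 0, then up to a tip at x = -30 mm, its top 217 mm high. Things go on over the tip from the -x side and are lowered.
- hook_seat (a point): Top of the hook's bar at its low point, 195 mm above the bench, where the bail comes to rest. Axes as the hook's.
- tub: Round open steel tub fixed to the bench, 95 mm high, outside 140 mm across at the rim and 132 mm at the foot; wall 4 mm (mouth 132 mm across), floor 5 mm thick. Origin: centre of its underside, z up.
- tub_rim (a point): Centre of the tub's mouth at the height of the rim, 95 mm above the bench. z up.
- tray: Dark steel tray fixed to the bench left or right of the tub, sloping 25 degrees, rising towards its +x, with a 20 mm lip along the low edge at its -x end. 180 mm wide (y), 175 mm along the slope. Origin: on the bench under about its middle, z up. The cover lies on it against the lip.
- lid: Loose round steel cover, 0.28 kg: flange 152 mm across, 4 mm thick; under it a centring step 12 mm deep, 123 mm across tapering to 116 mm. Origin: centre of the step's underside, z out of its top. Starts tilted 25 degrees on the tray, its x pointing up the slope. Handle along y: a black bar 90 mm long, 14 x 14 mm, centred 56 mm above the origin on pillars at y = -38, +38 mm; 33 mm free below.
- lid_grip (a point): Centre of the cover's handle bar, 56 mm above the cover's origin along its z: grasp here along the cover's -z, closing along the cover's x. Axes as the cover's.
- lid_seat (a point): Centre of the underside of the cover's flange, 12 mm above its origin along its z; comes to lie on the rim's centre when seated. Axes as the cover's.
- stock_bin: Bystander: blue open plastic bin 130 x 100 x 60 mm on the far side of the bench. Origin: centre of its underside.
- spray_can: Bystander: upright grey can, 58 mm across, 150 mm high, on the far side of the bench. Origin: centre of its underside.
- spanner: Bystander: flat steel spanner 170 mm long lying on the far side of the bench. Origin: its middle, underside.
Mind the look-alikes: they are no part of the job. Leave any purple look-alike of the tub alone.

How it is judged:
On the way, in this order (a step that is already met when the one before it is completed fails the run):
1. the basket hangs on the hook by its bail, upright, still and let go (distance between basket_bail and hook_seat below 0.018 m and angle between basket's own z axis and vertical below 0.2 rad and linear speed of basket below 0.05 m/s and contact force between basket and hook above 0.5 N and contact force between the fingers and basket below 0.05 N), for 0.3 s.
2. the cover sits seated and level on the tub's rim, let go (horizontal distance between lid_seat and tub_rim below 0.008 m and z of lid_seat in the frame of tub_rim between -0.003 and 0.003 m and angle between lid's own z axis and vertical below 0.035 rad and linear speed of lid below 0.02 m/s and contact force between the fingers and lid below 0.05 N), for 0.3 s.
At the end, for the whole second after the job is handed in: Basket on the hook: bail apex within 18 mm of the hook's low point, upright within 0.2 rad, under 50 mm/s, let go. Cover seated on the tub: centred within 8 mm, flange within 3 mm of the rim's height, level within 0.035 rad, at rest (under 20 mm/s), let go (all of step 1 and all of step 2); the robot touches nothing.
It fails at once if the cover is pressed or slammed on the tub with more than 50 N (contact force between lid and tub above 50 N).
It fails at once if the cover is dropped onto the tub: over it, out of the fingers and falling faster than 0.4 m/s (about 8 mm of fall) (horizontal distance between lid_seat and tub_rim below 0.08 m and linear speed of lid above 0.4 m/s and contact force between the fingers and lid below 0.05 N).
It fails at once if the stock bin, the can or the spanner is moved more than 30 mm (distance of any of stock_bin, spray_can, spanner from where it was at the start of the episode above 0.03 m).
It also fails if it takes over 67 s, if anything falls off the work surface, if the arm or the gripper's body presses on something with over 40 N, if the wrist force passes 120 N, or if a joint passes its speed limit or range.

ROBOT

A 7-joint arm with a two-finger parallel gripper is mounted at the origin on the work surface. World frame = base frame: x ahead of the robot, y to its left, z up, the work surface at z = 0. Lengths are in m, angles in rad, forces in N, time in s.
With the tool pointing down it reaches from about 0.4 to 0.875 m from the base axis. Payload 6.5 kg.
Tool frame: the origin (TCP) lies midway between the tips of the shut fingers; the grasp point (between the pads) lies 19 mm behind it; z points along the fingers, y is the line along which they close (so a half turn about z gives the same grasp; the last joint's range is limited). The gripper opens to 85 mm and grips with 20 to 120 N. Pads are 22 mm wide; open, the fingers measure 114 mm over their backs; the gripper's body (76 mm by 85 mm) begins 54 mm behind the grasp point. The pads swing forward as they close: fully open they stand 13 mm farther back than shut.
Start: joints at [-1.35, 0.536, -0.004, 1.538, 0.003, 1.067, -0.071], TCP at [0.184, 0.623, 0.231] pointing down, gripper open.
Joint ranges: [-2.7, 2.7], [-0.37, 2.16], [-1.27, 1.26], [0.24, 2.4], [-1.31, 4.45], [0.19, 1.91], [-2.76, 2.76]. Speed limits (rad/s): [2.39, 2.39, 3.14, 3.14, 3.14, 3.14, 3.14].

INTERFACE

Orientations are given as a rotation vector (axis times angle).
In Python, from cell import robot, eyes, job_done gives the robot as it stands.
- The arm moves only by the shell command python3 -m jog 'ROWS' [FORCE]. ROWS is JSON, a list of rows, each a list of 5 numbers: the shift along the tool's x, y, z in cm, then the turn about the tool's z in rad, then the finger opening in cm, from 0 to 8.54. A call has 1 to 5 rows; each row is the pose to reach, as a shift and turn from the pose commanded when the call began, along the tool's axes at that moment; what a row does not reach only later rows make up. A row lasts 1/8 s, in which the tool goes at most 62.5 mm and 10.7 degrees, less where a joint would pass 70% of its speed; a pose out of reach is approached as far as the arm can. A call with a gripper value outside its range is refused whole. The fingers move at their own pace and stop on an object; FORCE is the grip in N (left out, the last holds). Time passes only in rows, so rows that repeat a pose let the fingers close. It gives the time, the measured TCP pose, the force, the opening and the grip force at its end, in the units of the state.
- robot.get_obs(): the state, without advancing time (a new reading comes with each control period).
- eyes.get_image(name): name is "scene" or "top" or "wrist"; returns (picture, depth): 384x512x3 uint8, blue, green, red; 384x512 float32, m along the optical axis (not along the pixel's ray), 0 where there is no reading.
- eyes.calibration(name): a dict with "fx", "fy", "cx", "cy" (pixels), "distortion" ([k1, k2, p1, p2, k3] as OpenCV has them; the pictures are not rectified), "eye" and "orientation" of the camera in the world; the wrist camera has in their place "mount" (4x4, takes a point from camera to tool coordinates, whose origin is the TCP and whose axes are the flange's). Camera axes: x right, y down, z forward; pixel columns grow to the right and rows downward; lengths in m; the calibration is good to about 2 mm. A picture is of the moment at which its call begins: read the wrist's pose just before it. calibration takes no time and is no camera call.
- job_done(): hands the job in; it is judged then, once.
The state is a dict: "time_s": time; "joint_pos": joint angles; "joint_velocities": joint speeds; "effort": joint torques, N m; "position": TCP position; "orientation": TCP orientation; "wrist_force": force on the tool from outside, world axes, zero at the start; "torque": the same for the moment, N m; "grip_width": finger opening in m; "grasp_force": force on a finger pad.
Only numpy, scipy, OpenCV 4.12 (cv2) and the standard library are available. Lean on these libraries where they do the work, as an engineer would, in place of code of your own. Each camera call takes 0.05 s, during which the arm holds its last target. There are 200 camera calls.

## Working session

There is one attempt and no reset: what is moved stays moved. The work goes in short steps, Python scripts to look and compute and a shell command to move; the robot and the scene stay as the last step left them, time stands still between calls to the robot, and variables do not carry over. Pictures are saved under pics/ and viewed, at most 10 in all, crops included, and the job is handed in when it is done.

```bash
ls; mkdir -p pics
python3 - <<'E'
from cell import robot, eyes
import cv2, numpy as np
o=robot.get_obs(); print({k:np.round(v,3).tolist() for k,v in o.items()})
a,d=eyes.get_image("scene"); b,e=eyes.get_image("top")
np.savez("first.npz",a=a,d=d,b=b,e=e)
cv2.imwrite("pics/s.png",cv2.resize(a,(800,600))); cv2.imwrite("pics/t.png",cv2.resize(b,(800,600)))
for n in("scene","top","wrist"): print(n,eyes.calibration(n))
E
```

```text
pics
{'time_s': 0.0, 'joint_pos': [-1.35, 0.537, -0.004, 1.539, 0.003, 1.067, -0.071], 'joint_velocities': [0.0, -0.0, -0.001, -0.002, -0.0, -0.0, -0.001], 'effort': [-0.001, -58.341, 1.048, -25.91, 0.012, 0.01, 0.0], 'position': [0.184, 0.623, 0.23], 'orientation': [-0.449, -3.109, 0.003], 'wrist_force': [0.926, -0.474, -1.74], 'torque': [0.029, -0.002, 0.031], 'grasp_force': 0.0, 'grip_width': 0.085}
scene {'fx': 437.06147916220704, 'fy': 437.06147916220704, 'cx': 249.79860829166918, 'cy': 192.17278238609376, 'distortion': array([-0.12125084,  0.        ,  0.        ,  0.        ,  0.        ]), 'eye': array([ 0.86433928, -0.52163439,  0.96034961]), 'orientation': array([-2.43772193, -0.6437124 ,  0.22528828])}
top {'fx': 355.69640693771197, 'fy': 355.69640693771197, 'cx': 259.05448537881864, 'cy': 192.5327009639679, 'distortion': array([-0.0414105,  0.       ,  0.       ,  0.       ,  0.       ]), 'eye': array([0.41689428, 0.01463318, 0.94351806]), 'orientation': array([-2.14275668,  2.13648021, -0.1783302 ])}
wrist {'fx': 274.7288896174181, 'fy': 274.7288896174181, 'cx': 252.25322384891604, 'cy': 193.39833375938466, 'distortion': array([-0.00944986,  0.        ,  0.        ,  0.        ,  0.        ]), 'mount': array([[ 5.16280286e-04, -9.64822604e-01, -2.62901267e-01,
         6.55235247e-02],
       [ 9.99999857e-01,  4.61288728e-04,  2.70894170e-04,
         6.24707837e-05],
       [-1.40091428e-04, -2.62901369e-01,  9.64822704e-01,
        -1.42580359e-01],
       [ 0.00000000e+00,  0.00000000e+00,  0.00000000e+00,
         1.00000000e+00]])}
```

View pics/s.png

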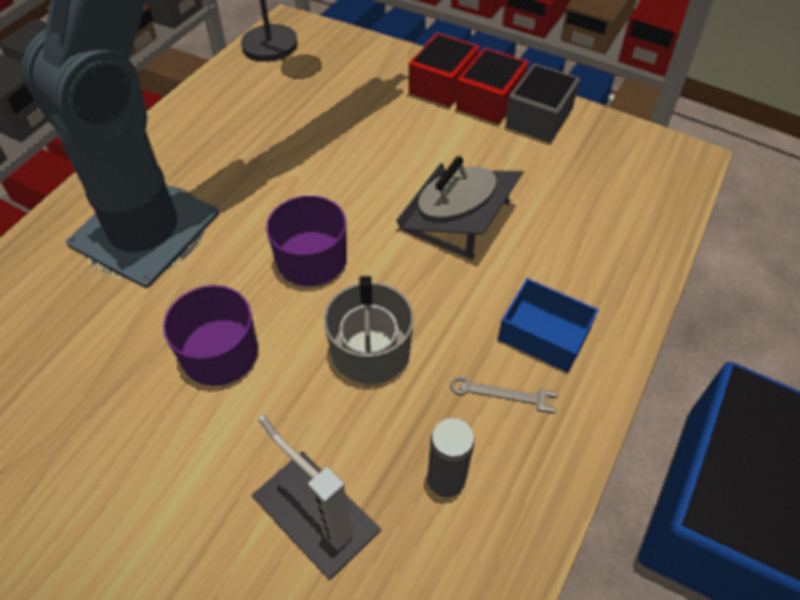

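View pics/t.png

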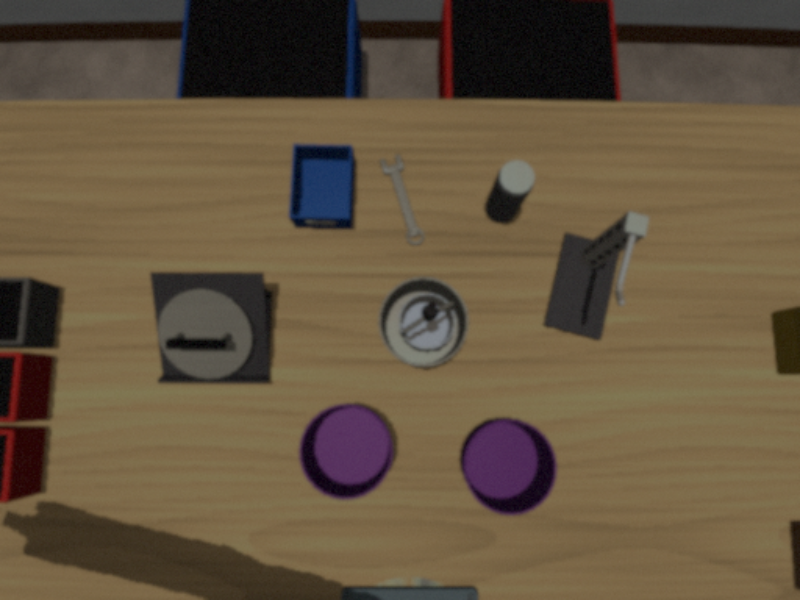

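Three tub-like things in the top view (800x600): purple (347,450) and purple (508,465) are look-alikes; the steel grey one at (424,322) holding the basket is the tub. Tray and cover are at (210,330), with the hook post top at (637,222) and its tip at (620,300). Next I measure from the depth and check the crop.

```bash
cat > h.py <<'E'
import numpy as np, cv2
from scipy.spatial.transform import Rotation as R
from cell import robot, eyes
def pose(name,obs=None):
    c=eyes.calibration(name)
    if name=="wrist":
        obs=obs or robot.get_obs(); T=np.eye(4); T[:3,:3]=R.from_rotvec(obs["orientation"]).as_matrix(); T[:3,3]=obs["position"]
        T=T@c["mount"]; return c,T[:3,:3],T[:3,3]
    return c,R.from_rotvec(c["orientation"]).as_matrix(),c["eye"]
def rays(name,px,obs=None):
    c,M,t=pose(name,obs); K=np.array([[c["fx"],0,c["cx"]],[0,c["fy"],c["cy"]],[0,0,1]])
    n=cv2.undistortPoints(np.float64(px).reshape(-1,1,2),K,c["distortion"]).reshape(-1,2)
    return np.c_[n,np.ones(len(n))],M,t
def onplane(name,px,z,obs=None):
    r,M,t=rays(name,px,obs); d=r@M.T; return t+d*((z-t[2])/d[:,2])[:,None]
def cloud(name,depth,obs=None):
    v,u=np.mgrid[:384,:512]; r,M,t=rays(name,np.c_[u.ravel(),v.ravel()],obs)
    P=(r*depth.reshape(-1,1))@M.T+t; P[depth.ravel()<=0]=np.nan
    return P.reshape(384,512,3)
def circle(p):
    A=np.c_[2*p[:,:2],np.ones(len(p))]; s=np.linalg.lstsq(A,(p[:,:2]**2).sum(1),rcond=None)[0]
    return s[:2],np.sqrt(s[2]+s[:2]@s[:2])
E
python3 - <<'E'
from h import *
f=np.load("first.npz"); 
T=cloud("top",f["e"]); S=cloud("scene",f["d"])
g=T[206,271]; print("tub px",g)
cv2.imwrite("pics/c.png",cv2.resize(f["b"][130:250,220:430],(800,457),interpolation=cv2.INTER_CUBIC))
for n,P,I in(("top",T,f["b"]),("scene",S,f["a"])):
    bench=P[(abs(P[...,2])<.02)]; print(n,"bench z",np.median(bench[:,2]),bench[:,2].std())
    c=T[206,271,:2]
    near=np.linalg.norm(P[...,:2]-[.53,-.02],axis=2)<.1
    m=near&(abs(P[...,2]-.095)<.006)
    if m.sum()>10:
        q=P[m]; 
        for _ in range(4):
            cc,r=circle(q); q=q[abs(np.linalg.norm(q[:,:2]-cc,axis=1)-r)<.006]
        print(n,"rim",cc,r,len(q),np.median(q[:,2]))
    m=near&(P[...,2]>.15)&(I.max(2)<70); q=P[m]
    if len(q): print(n,"grip",np.median(q,0),q.min(0),q.max(0),len(q))
    # hook region
    m=(P[...,1]<-.2)&(P[...,1]>-.5)&(P[...,0]>.3)&(P[...,0]<.8)&(P[...,2]>.185)&(P[...,2]<.26); q=P[m]
    o=q[np.argsort(q[:,0])]; print(n,"hook",len(o)); print(np.round(o[::max(1,len(o)//25)],3).tolist())
    m=(P[...,1]>.2)&(P[...,1]<.5)&(P[...,0]>.35)&(P[...,0]<.75)&(P[...,2]>.09)
    q=P[m&(I.max(2)<60)]; print(n,"bar",len(q),np.median(q,0) if len(q) else 0)
    m=(P[...,1]>.2)&(P[...,1]<.5)&(P[...,0]>.35)&(P[...,0]<.75)&(P[...,2]>.03)&(I.min(2)>75); q=P[m]
    print(n,"flange",len(q),q.mean(0),q.min(0),q.max(0))
E
```

```text
tub px [ 0.53273263 -0.02149529  0.01097432]
top bench z 0.00037278817359065464 0.002834563640751656
top rim [ 0.52443636 -0.01850728] 0.06735674897874021 330 0.09481314577173333
top grip [ 0.52475205 -0.02289121  0.19641799] [ 0.51591612 -0.03347846  0.15471159] [ 0.53762853 -0.01439672  0.1991889 ] 87
top hook 471
[[0.531, -0.279, 0.216], [0.538, -0.275, 0.211], [0.548, -0.28, 0.206], [0.557, -0.282, 0.191], [0.565, -0.292, 0.193], [0.573, -0.286, 0.189], [0.58, -0.29, 0.196], [0.587, -0.291, 0.195], [0.595, -0.298, 0.199], [0.602, -0.293, 0.198], [0.611, -0.299, 0.199], [0.621, -0.302, 0.204], [0.629, -0.303, 0.205], [0.631, -0.311, 0.206], [0.634, -0.301, 0.205], [0.636, -0.296, 0.206], [0.637, -0.31, 0.21], [0.639, -0.293, 0.209], [0.641, -0.292, 0.194], [0.644, -0.311, 0.208], [0.646, -0.32, 0.209], [0.648, -0.294, 0.201], [0.651, -0.314, 0.209], [0.653, -0.294, 0.208], [0.655, -0.296, 0.186], [0.659, -0.302, 0.211], [0.664, -0.297, 0.203]]
top bar 256 [0.48662145 0.32921856 0.10158665]
top flange 1939 [0.51135269 0.33012712 0.06224454] [0.44137711 0.20249149 0.03005439] [0.721
[... 392 characters left out ...]
0.287, 0.198], [0.562, -0.289, 0.196], [0.572, -0.293, 0.191], [0.581, -0.293, 0.196], [0.591, -0.29, 0.198], [0.601, -0.302, 0.194], [0.611, -0.303, 0.2], [0.619, -0.305, 0.2], [0.629, -0.306, 0.204], [0.635, -0.309, 0.209], [0.638, -0.308, 0.21], [0.64, -0.305, 0.211], [0.643, -0.316, 0.21], [0.645, -0.306, 0.21], [0.648, -0.299, 0.214], [0.65, -0.301, 0.21], [0.653, -0.321, 0.209], [0.655, -0.318, 0.212], [0.658, -0.322, 0.213], [0.66, -0.298, 0.211], [0.661, -0.307, 0.209], [0.663, -0.3, 0.211], [0.666, -0.299, 0.206]]
scene bar 120 [0.4925063  0.32350574 0.10177398]
scene flange 1005 [0.5188164  0.32499236 0.06477228] [0.43058591 0.20070424 0.03006154] [0.74929563 0.41597222 0.10769012]
```

View pics/c.png

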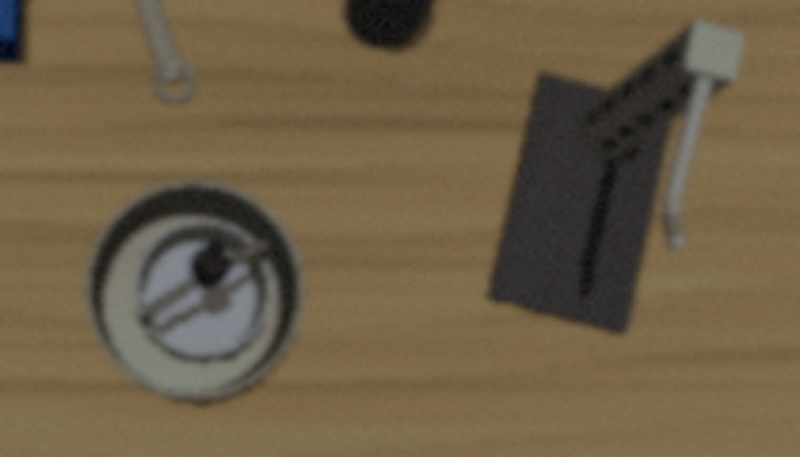

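The crop shows the grey steel tub at about (195,290) with the basket inside and its grip at (212,260), while the hook bar runs from (705,80) to (675,240). Now I go above the tub for a wrist look.

```bash
python3 -m jog '[[-4,-4.2,-1.5,0,8.5],[-8,-8.4,-3,0,8.5],[-12,-12.6,-4.5,0,8.5],[-16,-16.8,-6,0,8.5],[-20,-21,-7,0,8.5]]' 
python3 -m jog '[[-4,-4.2,0,0,8.5],[-8,-8.4,0,0,8.5],[-12,-12.6,0,0,8.5],[-16,-16.8,0,0,8.5],[-20,-21,0,0,8.5]]' 
python3 -m jog '[[-4,-4,0,-0.17,8.5],[-8,-8,0,-0.34,8.5],[-10.9,-10,0,-0.51,8.5],[-10.9,-10,0,-0.68,8.5],[-10.9,-10,0,-0.85,8.5]]' 
python3 -m jog '[[0,0,0,0,8.5],[0,0,0,0,8.5]]'
python3 - <<'E'
from h import *
o=robot.get_obs(); a,d=eyes.get_image("wrist"); np.savez("w1.npz",a=a,d=d,p=o["position"],r=o["orientation"]); cv2.imwrite("pics/w1.png",a)
P=cloud("wrist",d,o); near=np.linalg.norm(P[...,:2]-[.525,-.02],axis=2)<.1
print(o["position"],o["orientation"],np.round(o["joint_pos"],2))
M=R.from_rotvec(o["orientation"]).as_matrix(); print("tool y yaw",np.degrees(np.arctan2(M[1,1],M[0,1])))
q=P[near&(abs(P[...,2]-.095)<.004)]
for _ in range(5):
    c,r=circle(q); q=q[abs(np.linalg.norm(q[:,:2]-c,axis=1)-r)<.005]
print("rim",c,r,len(q),np.median(q[:,2]))
m=near&(P[...,2]>.192)&(P[...,2]<.205); q=P[m]; print("griptop",q.mean(0),len(q),cv2.minAreaRect(np.float32(q[:,:2]*1000)))
m=(np.linalg.norm(P[...,:2]-c,axis=2)<.055)&(P[...,2]>.105)&(P[...,2]<.148); q=P[m]
print("bail",len(q),q.mean(0),cv2.fitLine(np.float32(q[:,:2]),cv2.DIST_HUBER,0,.01,.01).ravel())
E
```

```text
time_s: 0.72
position: [0.3171, 0.3636, 0.3018]
orientation: [0.449, 3.109, 0.001]
wrist_force: [1.5, 0.2, 0.5]
grip_width: 0.0853
grasp_force: 0.0
time_s: 1.35
position: [0.4491, 0.1057, 0.3013]
orientation: [0.449, 3.109, 0.0]
wrist_force: [0.9, 0.7, 0.5]
grip_width: 0.085
grasp_force: 0.0
time_s: 1.98
position: [0.5249, -0.02, 0.3008]
orientation: [0.879, -3.015, 0.0]
wrist_force: [-0.4, 0.7, 0.4]
grip_width: 0.0848
grasp_force: 0.0
time_s: 2.22
position: [0.5248, -0.0192, 0.3012]
orientation: [0.868, -3.019, -0.0]
wrist_force: [0.6, -0.7, 0.1]
grip_width: 0.0852
grasp_force: 0.0
[ 0.52480341 -0.0192064   0.30116289] [ 8.68258038e-01 -3.01888133e+00 -1.67894356e-04] [-0.32  0.25  0.33  1.8  -0.09  1.1   2.17]
tool y yaw 122.09144253501148
rim [ 0.5256923  -0.01909368] 0.06726799966894759 1148 0.09470721293590662
griptop [ 0.52782298 -0.02561846  0.19671364] 363 ((528.0980224609375, -25.32210350036621), (17.25065803527832, 17.805908203125), 30.731840133666992)
bail 390 [ 0.5277637  -0.02534187  0.12963892] [ 0.5130641  -0.85835034  0.53277975 -0.03408712]
```

View pics/w1.png

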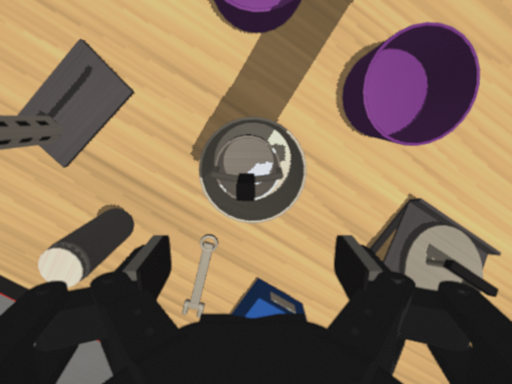

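The wrist view shows the steel tub at (252,168) with the basket grip at (245,187). Everything matches the sizes and heights given: rim z 0.0947, grip top z 0.1967. Now the grasp.

```bash
python3 -m jog '[[0.1,-0.7,2,0.02,8.5],[0.1,-0.7,6,0.02,8.5],[0.1,-0.7,10,0.02,8.5],[0.1,-0.7,13,0.02,8.5],[0.1,-0.7,14.3,0.02,8.5]]' 
python3 -m jog '[[0,0,0,0,8.5],[0,0,0,0,1],[0,0,0,0,1],[0,0,0,0,1],[0,0,0,0,1]]' 40
python3 -m jog '[[0,0,0,0,1],[0,0,0,0,1],[0,0,0,0,1],[0,0,0,0,1],[0,0,0,0,1]]' 40
```

```text
time_s: 2.9
position: [0.5269, -0.0255, 0.1569]
orientation: [0.841, -3.024, -0.001]
wrist_force: [-0.1, 0.0, 0.8]
grip_width: 0.0849
grasp_force: 0.0
time_s: 3.52
position: [0.528, -0.0255, 0.1587]
orientation: [-0.843, 3.026, 0.0]
wrist_force: [-1.3, 0.4, 3.3]
grip_width: 0.0175
grasp_force: 39.7
time_s: 4.15
position: [0.5281, -0.0255, 0.1587]
orientation: [-0.843, 3.026, 0.0]
wrist_force: [-2.1, 1.6, 5.0]
grip_width: 0.0176
grasp_force: 40.0
```

```bash
python3 -m jog '[[0,0,-2,0,1],[0,0,-5,0,1],[0,0,-8,0,1],[0,0,-11,0,1],[0,0,-13,0,1]]'
python3 - <<'E'
from h import *
f=np.load("first.npz")
for n,k in(("top","e"),("scene","d")):
    P=cloud(n,f[k]); m=(abs(P[...,1]+.29)<.05)&(P[...,0]>.5)&(P[...,0]<.7)&(P[...,2]>.188)&(P[...,2]<.23); q=P[m]
    b=q[q[:,0]<.628]; l=cv2.fitLine(np.float32(b[:,:2]),cv2.DIST_HUBER,0,.01,.01).ravel(); l*=np.sign(l[0])*np.array([1,1,np.sign(l[0]),np.sign(l[0])])
    u=l[:2]; s=(q[:,:2]-l[2:])@u; print(n,"yaw",np.degrees(np.arctan2(u[1],u[0])),"tip",l[2:]+u*np.percentile(s,.5),"end",l[2:]+u*np.percentile(s,99.5))
    post=q[(s>s.min()+.105)&(q[:,2]>.2)]; print("post",cv2.minAreaRect(np.float32(post[:,:2]*1000)))
    pl=P[(abs(P[...,2]-.010)<.005)&(P[...,0]>.4)&(P[...,0]<.72)&(P[...,1]<-.2)&(P[...,1]>-.4)]; print("plate",len(pl),cv2.minAreaRect(np.float32(pl[:,:2]*1000)))
o=robot.get_obs(); M=R.from_rotvec(o["orientation"]).as_matrix(); print(o["position"],o["grip_width"],"tool y yaw",np.degrees(np.arctan2(M[1,1],M[0,1])),M[:,:2].round(3).tolist(),o["joint_pos"].round(2))
E
```

```text
time_s: 4.78
position: [0.5278, -0.026, 0.2891]
orientation: [-0.842, 3.026, -0.0]
wrist_force: [0.5, -0.6, -3.0]
grip_width: 0.0176
grasp_force: 39.4
top yaw -15.923354 tip [ 0.53236556 -0.27656497] end [ 0.65958891 -0.31286157]
post ((647.090576171875, -307.58782958984375), (30.347461700439453, 28.669931411743164), 73.79698944091797)
plate 2028 ((573.5007934570312, -289.89300537109375), (151.53216552734375, 254.6695098876953), 73.08549499511719)
scene yaw -15.289803 tip [ 0.53460379 -0.27909213] end [ 0.66216152 -0.31396358]
post ((648.3051147460938, -309.3819885253906), (29.814855575561523, 30.23617172241211), 74.7208251953125)
plate 2369 ((549.903076171875, -299.0195007324219), (299.1464538574219, 189.67327880859375), 1.2775119543075562)
[ 0.52782079 -0.02596772  0.28909851] 0.017640406059956953 tool y yaw 121.11403731411991 [[-0.856, -0.517], [-0.517, 0.856], [-0.0, -0.0]] [-0.31  0.27  0.34  1.81 -0.1   1.08  2.17]
```

```bash
python3 -m jog '[[3.3,-3.5,0,0.163,1],[6.6,-7,0,0.326,1],[9.9,-10.5,0,0.489,1],[13.2,-14,0,0.652,1],[16.4,-17.6,0,0.815,1]]'
python3 -m jog '[[0,0,1,0,1],[0,0,2.5,0,1],[0,0,3.7,0,1],[0,0,3.7,0,1],[0,0,3.7,0,1]]'
python3 - <<'E'
from h import *
o=robot.get_obs(); M=R.from_rotvec(o["orientation"]).as_matrix(); print(o["position"],o["grip_width"],"tool y yaw",np.degrees(np.arctan2(M[1,1],M[0,1])),o["joint_pos"].round(2))
print("seat in tool cm", M.T@(np.array([.5658,-.2856,.195+.0177])-o["position"])*100)
a,d=eyes.get_image("wrist"); cv2.imwrite("pics/w2.png",a); np.savez("w2.npz",d=d,a=a)
E
```

```text
time_s: 5.4
position: [0.4775, -0.2625, 0.2878]
orientation: [-0.434, -3.111, -0.0]
wrist_force: [1.1, 0.1, -3.3]
grip_width: 0.0177
grasp_force: 39.5
time_s: 6.02
position: [0.4788, -0.2608, 0.2515]
orientation: [0.424, 3.113, -0.0]
wrist_force: [-0.1, -0.0, -1.9]
grip_width: 0.0177
grasp_force: 39.9
[ 0.47884215 -0.26082376  0.25146537] 0.017657570395597146 tool y yaw 74.48694779283494 [-0.03  0.37  0.58  1.82 -0.24  1.01  1.94]
seat in tool cm [-9.04042007 -0.06166628  3.87941109]
```

View pics/w2.png

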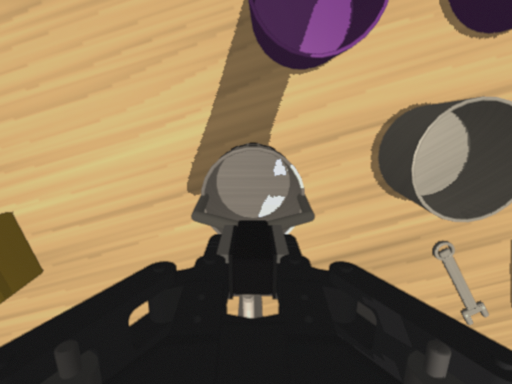

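The basket (250,185) is held upright and the hook tip (251,305) lies dead centre, so I thread it on and lower.

```bash
python3 -m jog '[[-2,0,0,0,1],[-4.2,0,0,0,1],[-6.5,0,0,0,1],[-8.3,0,0,0,1],[-9,0,0,0,1]]'
python3 -m jog '[[0,0,1,0,1],[0,0,2,0,1],[0,0,3,0,1],[0,0,3.5,0,1],[0,0,3.7,0,1]]'
python3 -m jog '[[0,0,0,0,1],[0,0,0.2,0,1],[0,0,0.2,0,1]]'
```

```text
time_s: 6.7
position: [0.5662, -0.2853, 0.2516]
orientation: [0.424, 3.112, -0.0]
wrist_force: [-0.3, 0.4, -2.2]
grip_width: 0.0177
grasp_force: 39.9
time_s: 7.32
position: [0.5654, -0.2869, 0.2154]
orientation: [0.427, 3.111, -0.003]
wrist_force: [-3.3, -1.9, 11.2]
grip_width: 0.0171
grasp_force: 41.5
time_s: 7.7
position: [0.5658, -0.2877, 0.2147]
orientation: [0.427, 3.109, -0.004]
wrist_force: [-3.4, -3.5, 10.7]
grip_width: 0.0175
grasp_force: 42.0
```

```bash
python3 -m jog '[[0,0,-0.2,0,1],[0,0,-0.2,0,3],[0,0,-0.2,0,3],[0,0,-0.2,0,4],[0,0,-0.2,0,5]]'
python3 -m jog '[[0,0,0,0,5],[0,0,-2,0,5],[0,0,-6,0,5],[0,0,-10,0,6],[0,0,-11,0,6]]'
python3 - <<'E'
from h import *
print(robot.get_obs()["grip_width"])
a,d=eyes.get_image("scene"); b,e=eyes.get_image("top"); np.savez("s2.npz",a=a,d=d,b=b,e=e)
cv2.imwrite("pics/s2.png",cv2.resize(a[170:380,120:330],(600,600)))
E
```

```text
time_s: 8.32
position: [0.5652, -0.2849, 0.2141]
orientation: [-0.425, -3.112, -0.001]
wrist_force: [0.1, 0.4, 0.1]
grip_width: 0.0501
grasp_force: 0.0
time_s: 8.95
position: [0.5664, -0.2866, 0.3288]
orientation: [0.425, 3.106, -0.003]
wrist_force: [0.4, 0.2, -0.1]
grip_width: 0.0598
grasp_force: 0.0
0.05980856802428007
```

View pics/s2.png

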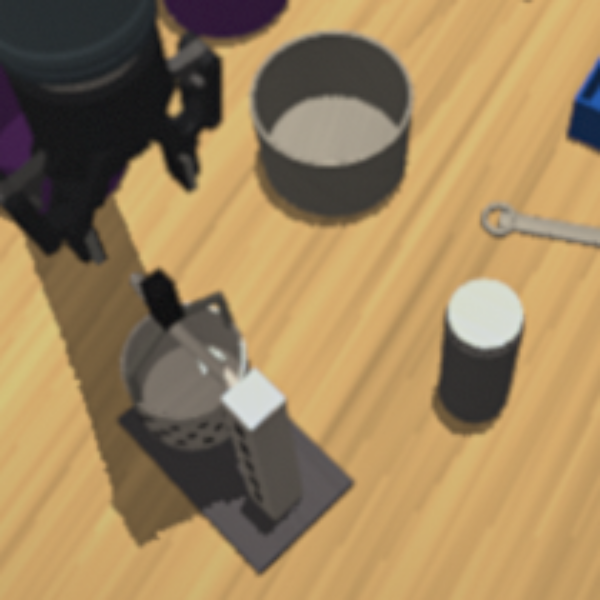

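The basket hangs on the bar, grip at (160,295), and the fingers are clear. Now to the tray.

```bash
python3 -m jog '[[2.2,5.7,0,0,8.5],[4.5,11.4,0,0,8.5],[6.8,17.1,0,0,8.5],[9,22.8,0,0,8.5],[11.3,28.5,0,0,8.5]]'
python3 -m jog '[[2.2,5.7,0,0.165,8.5],[4.5,11.4,0,0.33,8.5],[6.8,17.1,0,0.495,8.5],[9,22.8,0,0.66,8.5],[11.3,28.5,0,0.825,8.5]]'
python3 -m jog '[[0,0,0,0.16,8.5],[0,0,0,0.32,8.5],[0,0,0,0.475,8.5],[0,0,0,0.475,8.5]]'
python3 - <<'E'
from h import *
o=robot.get_obs(); a,d=eyes.get_image("wrist"); cv2.imwrite("pics/w3.png",a)
t,td=eyes.get_image("top"); np.savez("w3.npz",a=a,d=d,p=o["position"],r=o["orientation"],t=t,td=td)
M=R.from_rotvec(o["orientation"]).as_matrix(); print(o["position"],"tool y yaw",np.degrees(np.arctan2(M[1,1],M[0,1])),M[:,:2].round(3).tolist(),o["joint_pos"].round(2))
T=cloud("top",td); q=T[(np.linalg.norm(T[...,:2]-[.566,-.286],axis=2)<.045)&(T[...,2]>.235)&(T[...,2]<.27)]
print("basket grip top (0.251,seat .566,-.286)",len(q),np.median(q,0),q.min(0),q.max(0))
P=cloud("wrist",d,o); z=P[...,2]
# tray/cover
m=(np.hypot(P[...,0]-.5,P[...,1]-.325)<.11)&(z>.03)&(z<.13); I=a.max(2).astype(int)
bar=m&(z>.095); n,l,s,cc=cv2.connectedComponentsWithStats(bar.astype(np.uint8)); k=1+np.argmax(s[1:,4]); q=P[l==k]
print("bar",len(q),np.median(q,0),q.min(0),q.max(0),cv2.minAreaRect(np.float32(q[:,:2]*1000)))
fl=P[m&(I>110)]; 
for _ in range(6):
    A=np.c_[fl[:,:2],np.ones(len(fl))]; c=np.linalg.lstsq(A,fl[:,2],rcond=None)[0]; fl=fl[abs(A@c-fl[:,2])<.005]
nrm=np.array([-c[0],-c[1],1]); nrm/=np.linalg.norm(nrm); print("plane",len(fl),nrm,"tilt",np.degrees(np.arccos(nrm[2])),"yaw up",np.degrees(np.arctan2(c[1],c[0])))
hull=cv2.convexHull(np.float32(fl[:,:2]*1000)); print("flange ellipse",cv2.fitEllipse(hull))
E
```

```text
time_s: 9.68
position: [0.5316, 0.0216, 0.3233]
orientation: [-0.425, -3.111, 0.001]
wrist_force: [0.4, 0.7, -0.3]
grip_width: 0.0855
grasp_force: 0.0
time_s: 10.3
position: [0.4994, 0.326, 0.3231]
orientation: [-1.645, -2.676, 0.003]
wrist_force: [0.2, 0.2, 0.2]
grip_width: 0.0853
grasp_force: 0.0
time_s: 10.8
position: [0.4998, 0.3242, 0.3231]
orientation: [2.221, 2.222, -0.004]
wrist_force: [-0.8, -0.1, 0.4]
grip_width: 0.085
grasp_force: 0.0
[0.49976126 0.32421731 0.32308024] tool y yaw 0.03449714737576671 [[-0.001, 1.0], [1.0, 0.001], [-0.002, -0.002]] [-1.09  0.4   0.6   1.61 -0.24  1.21 -0.44]
basket grip top (0.251,seat .566,-.286) 108 [ 0.5636606  -0.28446777  0.25150989] [ 0.55449334 -0.29586398  0.23514055] [ 0.57462712 -0.27729696  0.25531968]
bar 796 [0.48940213 0.33276181 0.10114595] [0.48102111 0.28573073 0.09504453] [0.49748766 0.37477689 0.10529686] ((489.2498474121094, 330.2540588378906), (89.05003356933594, 16.410024642944336), 89.93152618408203)
plane 4002 [-0.42315728  0.00184753  0.90605436] tilt 25.0343362179851 yaw up -0.2501558204473315
flange ellipse ((507.80419921875, 332.75933837890625), (135.11990356445312, 145.2367401123047), 8.620851516723633)
```

View pics/w3.png

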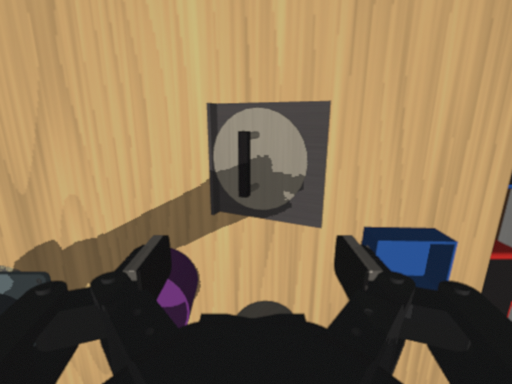

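Basket grip top lies over the hook seat, so it is upright. The cover's black bar is at (245,163) in the wrist view: centre (0.489, 0.331, 0.096), tilt 25.0°, sizes fit. I descend and grip gently.

```bash
python3 -m jog '[[0.7,-1.1,5,0,6.5],[0.7,-1.1,11,0,6.5],[0.7,-1.1,17,0,6.5],[0.7,-1.1,20,0,6.5],[0.7,-1.1,21,0,6.5]]'
python3 -m jog '[[0,0,1.2,0,6.5],[0,0,2.4,0,6.5],[0,0,3.5,0,6.5],[0,0,3.5,0,6.5]]'
python3 -m jog '[[0,0,0,0,2],[0,0,0,0,1],[0,0,0,0,1],[0,0,0,0,1],[0,0,0,0,1]]' 20
python3 -m jog '[[0,0,0,0,0.5],[0,0,0,0,0.5],[0,0,0,0,0.5],[0,0,0,0,0.5]]' 20
```

```text
time_s: 11.52
position: [0.4883, 0.3306, 0.1123]
orientation: [-2.22, -2.222, 0.006]
wrist_force: [0.3, -0.4, 0.3]
grip_width: 0.065
grasp_force: 0.0
time_s: 12.02
position: [0.489, 0.3312, 0.0787]
orientation: [-2.222, -2.221, 0.002]
wrist_force: [-0.2, -0.2, -0.4]
grip_width: 0.0653
grasp_force: 0.0
time_s: 12.65
position: [0.4883, 0.3316, 0.0798]
orientation: [-2.221, -2.22, 0.002]
wrist_force: [-5.2, -1.1, 6.3]
grip_width: 0.0171
grasp_force: 19.3
time_s: 13.15
position: [0.4883, 0.3316, 0.0798]
orientation: [-2.221, -2.22, 0.002]
wrist_force: [-5.0, -0.8, 7.3]
grip_width: 0.0172
grasp_force: 19.4
```

```bash
python3 -m jog '[[0,0,-0.5,0,0.5],[0,0.2,-1.2,0,0.5],[0,0.8,-2.2,0,0.5],[0,1.5,-3.5,0,0.5],[0,2,-5,0,0.5]]' 20
python3 -m jog '[[0,0,-2,0,0.5],[0,0,-5,0,0.5],[0,0,-8,0,0.5],[0,0,-8,0,0.5],[0,0,-8,0,0.5]]' 20
python3 -m jog '[[0,0,0,0,0.5],[0,0,0,0,0.5],[0,0,0,0,0.5],[0,0,0,0,0.5]]' 70
python3 - <<'E'
from h import *
o=robot.get_obs(); a,d=eyes.get_image("wrist"); cv2.imwrite("pics/w4.png",a)
a2,d2=eyes.get_image("scene"); P=cloud("wrist",d,o); S=cloud("scene",d2); M=R.from_rotvec(o["orientation"]).as_matrix()
print(o["position"],M[:,1])
c=o["position"]
for n,P,I in(("w",P,a),("s",S,a2)):
    z=P[...,2]; fl=P[(np.hypot(P[...,0]-c[0],P[...,1]-c[1])<.1)&(z<c[2]+.0)&(z>c[2]-.06)&(I.max(2)>90)]
    if len(fl)<50: print(n,len(fl)); continue
    for _ in range(8):
        A=np.c_[fl[:,:2],np.ones(len(fl))]; k=np.linalg.lstsq(A,fl[:,2],rcond=None)[0]; fl=fl[abs(A@k-fl[:,2])<.004]
    print(n,len(fl),"slopes deg",np.degrees(np.arctan(k[:2])),"height at tcp",k[:2]@c[:2]+k[2],"circ",circle(cv2.convexHull(np.float32(fl[:,:2])).reshape(-1,2)))
E
```

```text
time_s: 13.78
position: [0.5104, 0.3313, 0.1305]
orientation: [2.223, 2.22, 0.001]
wrist_force: [0.7, 0.4, -3.3]
grip_width: 0.0171
grasp_force: 19.9
time_s: 14.4
position: [0.5088, 0.3313, 0.2089]
orientation: [-2.222, -2.22, 0.001]
wrist_force: [-0.5, -0.3, -2.8]
grip_width: 0.0166
grasp_force: 19.9
time_s: 14.9
position: [0.5094, 0.3313, 0.2091]
orientation: [2.223, 2.22, -0.0]
wrist_force: [0.1, 0.2, -2.6]
grip_width: 0.0148
grasp_force: 68.2
[0.5094458  0.33132661 0.20911072] [ 9.99999443e-01 -1.04400201e-03 -1.54783695e-04]
w 21670 slopes deg [23.42785381 -0.05286395] height at tcp 0.18005432575931943 circ (array([0.52846136, 0.3314733 ]), np.float64(0.07282538558923726))
s 387 slopes deg [23.14182141  0.04294239] height at tcp 0.18082244129712777 circ (array([0.5261064 , 0.33047129]), np.float64(0.07250554145109146))
```

View pics/w4.png

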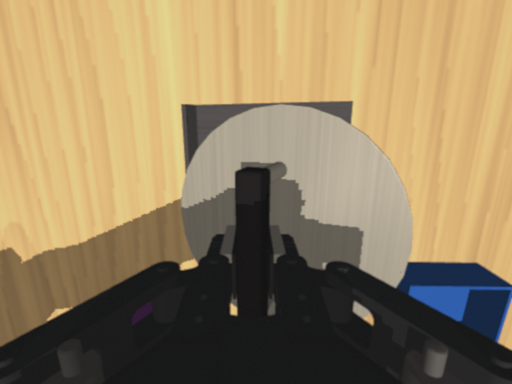

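The cover is held but still tilted 23° (flange centred near (295,205)); pad friction locks the bar. I'll set it on the free bench between tray and tub, where its flat step levels it, then regrip it square.

```bash
python3 -m jog '[[-4,0,0,0,0.5],[-8.5,0,0,0,0.5],[-13,0,0,0,0.5],[-17,0,0,0,0.5],[-18.4,0,2,0,0.5]]' 40
python3 -m jog '[[0,0,3,0,0.5],[0,0,7,0,0.5],[0,0,10,0,0.5],[0,0,12,0,0.5],[0,0,12.6,0,0.5]]' 20
python3 -m jog '[[0,0,0.2,0,0.5],[0,0,0.5,0,0.5],[0,0,0.8,0,0.5],[0,0,1.1,0,0.5]]' 20
python3 -m jog '[[0,0,0.2,0,0.5],[0,0,0.4,0,0.5],[0,0,0.4,0,0.5]]' 20
```

```text
time_s: 15.62
position: [0.5107, 0.1445, 0.1906]
orientation: [2.226, 2.215, 0.005]
wrist_force: [-0.2, 0.7, -3.4]
grip_width: 0.0145
grasp_force: 68.3
time_s: 16.25
position: [0.5088, 0.1472, 0.0624]
orientation: [-2.222, -2.22, 0.002]
wrist_force: [0.7, 0.4, -2.5]
grip_width: 0.0148
grasp_force: 68.2
time_s: 16.75
position: [0.5132, 0.148, 0.0543]
orientation: [2.22, 2.217, 0.011]
wrist_force: [5.8, 0.1, 13.2]
grip_width: 0.0148
grasp_force: 51.9
time_s: 17.12
position: [0.5084, 0.1473, 0.0479]
orientation: [-2.222, -2.22, 0.002]
wrist_force: [1.1, -0.4, -0.8]
grip_width: 0.0147
grasp_force: 27.1
```

```bash
python3 -m jog '[[0,0,0.2,0,0.5],[0,0,0.4,0,0.5],[0,0,0.6,0,0.5],[0,0,0.8,0,0.5],[0,0,0.8,0,0.5]]' 20
python3 - <<'E'
from h import *
o=robot.get_obs(); a,d=eyes.get_image("wrist"); P=cloud("wrist",d,o); c=o["position"]
z=P[...,2]; fl=P[(np.hypot(P[...,0]-c[0],P[...,1]-c[1])<.1)&(z<c[2]+.0)&(z>c[2]-.06)&(a.max(2)>90)&(z>.008)]
for _ in range(8):
    A=np.c_[fl[:,:2],np.ones(len(fl))]; k=np.linalg.lstsq(A,fl[:,2],rcond=None)[0]; fl=fl[abs(A@k-fl[:,2])<.004]
print(len(fl),"slopes deg",np.degrees(np.arctan(k[:2])),"height at tcp",k[:2]@c[:2]+k[2],"circ",circle(cv2.convexHull(np.float32(fl[:,:2])).reshape(-1,2)),c)
E
```

```text
time_s: 17.75
position: [0.5091, 0.1474, 0.0401]
orientation: [-2.222, -2.22, 0.001]
wrist_force: [0.8, -0.4, -2.5]
grip_width: 0.0136
grasp_force: 19.8
26605 slopes deg [1.07430513 0.00229259] height at tcp 0.016994348779219556 circ (array([0.51079414, 0.14761024]), np.float64(0.07482914801634587)) [0.50910531 0.14735478 0.040115  ]
```

```bash
python3 -m jog '[[0,0,0,0,2.5],[0,0,0,0,2.5],[0,0,-0.1,0,2.5],[0,0,-0.1,0,2.5]]'
python3 -m jog '[[0,0,0,0,0.5],[0,0,0,0,0.5],[0,0,0,0,0.5],[0,0,0,0,0.5]]' 50
python3 -m jog '[[0,0,-2,0,0.5],[0,0,-6,0,0.5],[0,0,-11,0,0.5],[0,0,-14,0,0.5],[0,0,-14,0,0.5]]'
python3 - <<'E'
from h import *
o=robot.get_obs(); a,d=eyes.get_image("wrist"); P=cloud("wrist",d,o); c=o["position"]
z=P[...,2]; fl=P[(np.hypot(P[...,0]-c[0],P[...,1]-c[1])<.1)&(z<c[2]+.0)&(z>c[2]-.06)&(a.max(2)>90)]
for _ in range(8):
    A=np.c_[fl[:,:2],np.ones(len(fl))]; k=np.linalg.lstsq(A,fl[:,2],rcond=None)[0]; fl=fl[abs(A@k-fl[:,2])<.004]
cc,r=circle(cv2.convexHull(np.float32(fl[:,:2])).reshape(-1,2)); h=k[:2]@c[:2]+k[2]
print(len(fl),"slopes deg",np.degrees(np.arctan(k[:2])),"height at tcp",h,"circ",cc,r,c,o["grip_width"])
M=R.from_rotvec(o["orientation"]).as_matrix(); print("to rim cm (bar over tub / circle over tub)", M.T@(np.array([.5257-c[0],-.0191-c[1],.099-h]))*100, M.T@(np.array([.5257-cc[0],-.0191-cc[1],.099-h]))*100)
E
```

```text
time_s: 18.3
position: [0.5095, 0.1474, 0.0415]
orientation: [2.222, 2.22, 0.001]
wrist_force: [-0.5, -0.6, -0.1]
grip_width: 0.025
grasp_force: 0.0
time_s: 18.8
position: [0.5095, 0.1474, 0.0416]
orientation: [2.223, 2.22, 0.001]
wrist_force: [-0.7, -1.0, 5.0]
grip_width: 0.0131
grasp_force: 49.5
time_s: 19.42
position: [0.5104, 0.1478, 0.1828]
orientation: [2.222, 2.22, 0.006]
wrist_force: [0.5, 0.3, -3.5]
grip_width: 0.0131
grasp_force: 49.2
26229 slopes deg [0.26554723 0.06830716] height at tcp 0.15725121537161532 circ [0.51131956 0.14800426] 0.0746943368467833 [0.51041879 0.14783145 0.18284849] 0.013128171379580566
to rim cm (bar over tub / circle over tub) [-16.70183659   1.52265221   5.80159272] [-16.71919143   1.43259038   5.80126354]
```

```bash
python3 -m jog '[[-4,0.4,0,0,0.5],[-8.5,0.8,0,0,0.5],[-13,1.2,0,0,0.5],[-16,1.5,0,0,0.5],[-16.7,1.5,0,0,0.5]]'
python3 -m jog '[[0,0,1.5,0,0.5],[0,0,3,0,0.5],[0,0,4,0,0.5],[0,0,4.2,0,0.5],[0,0,4.2,0,0.5]]'
python3 -m jog '[[0,0,0.2,0,0.5],[0,0,0.5,0,0.5],[0,0,0.8,0,0.5],[0,0,0.8,0,0.5]]'
```

```text
time_s: 20.1
position: [0.5229, -0.0221, 0.1797]
orientation: [-2.226, -2.215, 0.005]
wrist_force: [-0.3, 0.3, -2.8]
grip_width: 0.0131
grasp_force: 49.2
time_s: 20.72
position: [0.5242, -0.0195, 0.1393]
orientation: [2.222, 2.221, -0.0]
wrist_force: [0.4, 0.1, -2.0]
grip_width: 0.0133
grasp_force: 49.2
time_s: 21.22
position: [0.5239, -0.0196, 0.1311]
orientation: [-2.222, -2.22, 0.001]
wrist_force: [0.1, 0.2, -2.8]
grip_width: 0.0128
grasp_force: 49.2
```

```bash
python3 -m jog '[[0,0,0.15,0,0.5],[0,0,0.3,0,0.5],[0,0,0.45,0,0.5],[0,0,0.55,0,0.5],[0,0,0.6,0,0.5]]'
python3 -m jog '[[0,0,0.05,0,0.5],[0,0,0.1,0,0.5],[0,0,0.1,0,0.5]]'
```

```text
time_s: 21.85
position: [0.5241, -0.0196, 0.1252]
orientation: [-2.222, -2.22, 0.0]
wrist_force: [0.2, -1.0, -3.2]
grip_width: 0.013
grasp_force: 49.2
time_s: 22.22
position: [0.5242, -0.0196, 0.1247]
orientation: [-2.222, -2.22, -0.0]
wrist_force: [-2.8, 0.1, 4.6]
grip_width: 0.0131
grasp_force: 50.2
```

Contact came at the expected height (+7 N), so it is seated. I release, retreat and check.

```bash
python3 -m jog '[[0,0,0,0,2],[0,0,0,0,3],[0,0,0,0,4],[0,0,0,0,4]]' 20
python3 -m jog '[[0,0,-2,0,4.5],[0,0,-6,0,4.5],[0,0,-11,0,4.5],[0,0,-16,0,4.5],[0,0,-18,0,4.5]]'
python3 -m jog '[[0,0,0,0,4.5],[0,0,0,0,4.5],[0,0,0,0,4.5]]'
python3 - <<'E'
from h import *
o=robot.get_obs(); a,d=eyes.get_image("wrist"); P=cloud("wrist",d,o); a2,d2=eyes.get_image("scene"); cv2.imwrite("pics/end.png",cv2.resize(a2,(800,600))); S=cloud("scene",d2); t,td=eyes.get_image("top"); T=cloud("top",td)
for n,P in(("w",P),("s",S)):
    z=P[...,2]; fl=P[(np.hypot(P[...,0]-.5257,P[...,1]+.0191)<.085)&(abs(z-.099)<.012)]
    for _ in range(8):
        A=np.c_[fl[:,:2],np.ones(len(fl))]; k=np.linalg.lstsq(A,fl[:,2],rcond=None)[0]; fl=fl[abs(A@k-fl[:,2])<.004]
    print(n,len(fl),"slopes",k[:2],"top height",k[:2]@[.5257,-.0191]+k[2],circle(cv2.convexHull(np.float32(fl[:,:2])).reshape(-1,2)))
    q=P[(np.hypot(P[...,0]-.566,P[...,1]+.286)<.045)&(P[...,2]>.24)&(P[...,2]<.27)]; print("grip",len(q),np.median(q,0) if len(q) else 0)
E
```

```text
time_s: 22.72
position: [0.5242, -0.0196, 0.1243]
orientation: [2.222, 2.22, 0.0]
wrist_force: [-0.1, -0.7, -0.1]
grip_width: 0.04
grasp_force: 0.0
time_s: 23.35
position: [0.5254, -0.0199, 0.3073]
orientation: [2.221, 2.218, 0.006]
wrist_force: [1.1, 0.4, -0.4]
grip_width: 0.0451
grasp_force: 0.0
time_s: 23.72
position: [0.5234, -0.0196, 0.303]
orientation: [-2.222, -2.219, 0.003]
wrist_force: [0.5, -1.0, 0.0]
grip_width: 0.0448
grasp_force: 0.0
w 9813 slopes [ 0.00125455 -0.00054761] top height 0.09917683807384167 (array([ 0.52554319, -0.02105817]), np.float64(0.0754953548697826))
grip 0 0
s 2246 slopes [0.00147624 0.00080402] top height 0.09927037569675651 (array([ 0.52421881, -0.0205401 ]), np.float64(0.07591097160757311))
grip 122 [ 0.56838918 -0.28893775  0.25226379]
```

View pics/end.png

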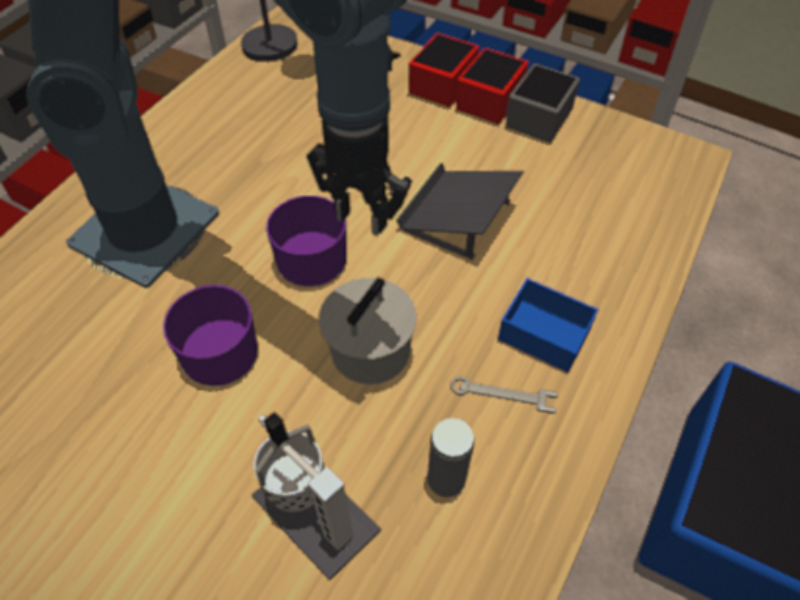

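The cover sits level on the tub (368,320) with its flange top at z 0.099. The basket hangs on the hook at (288,470) and the bystanders are where they were, so I hand in.

```bash
python3 -c "
from cell import job_done
print(job_done())"
```

```text
the job is handed in; nothing more can be done
None
```

The job is handed in: the basket hangs upright on the hook, the cover sits seated and level on the tub within 2 mm of its centre, and the stock bin, can and spanner were left alone; the hand-in gave no verdict.

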